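# Find the empty bud vase by weight and hang it to dry

## Robot

A 6-joint arm with a two-finger parallel gripper is mounted at the origin on the work surface. World frame = base frame: x ahead of the robot, y to its left, z up, the work surface at z = 0. Lengths are in mm, angles in rad, forces in N, time in s.
With the tool pointing down it reaches from about 350 to 975 mm from the base axis. Payload 7.1 kg.
Tool frame: the origin (TCP) lies midway between the tips of the shut fingers; the grasp point (between the pads) lies ctrl.grip_point_offset behind it (ctrl.grip_point_offset is the distance from the TCP to the grasp point, in mm); z points along the fingers, y is the line along which they close (so a half turn about z gives the same grasp; the last joint's range is limited). The gripper opens to 88 mm and grips with 3 to 60 N. Pads are 20 mm wide; open, the fingers measure 115 mm over their backs; the gripper's body (75 mm by 178 mm) begins 61 mm behind the grasp point.
Start: joints at [-1.355, 0.423, 1.63, -0, 1.089, -0.019], TCP at [145.425, -607.829, 222.675] pointing down, gripper open.
Joint ranges: [-3, 3], [-0.9, 2.11], [0.09, 2.58], [-1.31, 4.45], [0.11, 2.69], [-2.54, 2.54]. Speed limits (rad/s): [2.39, 2.39, 3.01, 3.14, 3.14, 3.14].

## Interface

Orientations are given as a rotation vector (axis times angle).
In Python, from workcell import ctrl, get_image, close_job, finder gives the robot as it stands.
- The arm moves only by the tool servo_tool, never from a script. Its argument "deltas" is a list of rows, each a list of 2 entries, a list of its own where there are three numbers: the shift along the tool's x, y, z in mm, then the turn, a rotation vector about the tool's x, y, z in rad. A call has 1 to 5 rows; each row is the pose to reach, as a shift and turn from the pose commanded when the call began, along the tool's axes at that moment; what a row does not reach only later rows make up. A row lasts 1/12 s, in which the tool goes at most 41.7 mm and 7.16 degrees, less where a joint would pass 70% of its speed; a pose out of reach is approached as far as the arm can. A call with a gripper value outside its range is refused whole. "grip" is the closure, from -1 (fully open) to 1 (shut), so that 0 is half open, set as the call begins (left out, the last holds). The fingers move at their own pace and stop on an object; the grip force is fixed at half the most. Time passes only in rows, so rows that repeat a pose let the fingers close. It gives the time, the measured TCP pose, the force, the opening and the grip force at its end, in the units of the state.
- ctrl.get_obs(): the state, without advancing time (a new reading comes with each control period).
- get_image(name): name is "side" or "top" or "wrist"; returns a dict with "frame" (420x560x3 uint8, blue, green, red), "depth" (420x560 float32, mm along the optical axis (not along the pixel's ray), 0 where there is no reading), "K" (3x3 intrinsics, pixels), "dist" ([k1, k2, p1, p2, k3] as OpenCV has them; the pictures are not rectified), "pose" (4x4, takes a point from camera to world coordinates). Camera axes: x right, y down, z forward; pixel columns grow to the right and rows downward; lengths in mm; the calibration is good to about 2 mm. A picture is of the moment at which its call begins.
- close_job(): hands the job in; it is judged then, once.
Trained networks look in a picture, given as the dict that the camera call returned (one of the last four; its "shot" number tells which), for a name from the list of things; names that differ only in an ending like _2 or _b are one class to them, and where a whole thing is asked for, a point or a joint stands for the part that bears it (a point fixed in the world has none). Each returns a list of dicts, best first, with "score" (0 to 1); they miss things now and then, are a little off and sometimes report something else, mostly with a low value. They report only what shows in the picture. A call takes as long as a camera call.
- finder.search_frame(query, picture): "rect" ([centre column, centre row, width, height] as shares, 0 to 1, of the picture: columns of its width, rows of its height, round what is visible of it).
- finder.silhouettes(query, picture): "mask" (420x560 bool, what is visible of it) and "rect" ([centre column, centre row, width, height] as shares, 0 to 1, of the picture: columns of its width, rows of its height, round what is visible of it).
The state is a dict: "t": time; "qpos": joint angles; "qvel": joint speeds; "joint_torque": joint torques, N m; "ee_pos": TCP position; "orientation": TCP orientation; "ft_force": force on the tool from outside, world axes, zero at the start; "moment": the same for the moment, N m; "width": finger opening in mm; "grasp_force": force on a finger pad.
Only numpy, scipy, OpenCV 4.12 (cv2) and the standard library are available. Lean on these libraries where they do the work, as an engineer would, in place of code of your own. Each camera call takes 0.05 s, during which the arm holds its last target. There are 200 camera calls.

## Task

Three look-alike bud vases stand on the tray: two still have their loose lead ballast bars lying in the bottom, one is empty and rinsed. Lift them to feel which is the light one and put that one upside down over the post of the drying stand: lower it gently all the way, letting go only when its rim rests squarely on the ribs. Leave the other two standing upright on the tray with their ballast inside, and do not disturb the mug or the candle.

Things in the scene. Friction and masses are not known exactly. Their poses are not given: they have to be found in the camera images.
- vase_a: one of three look-alike white stoneware bud vases, upright on the tray: square body 60 x 60 x 78 mm high, 5 mm walls, 6 mm base; round central neck 34 mm outside, 22 inside, 34 long; 112 high in all. Empty 0.22-0.26 kg, with its ballast 0.19 kg more; which is empty has nothing to do with the letter. Origin: centre of its underside; z up through the mouth, x and y normal to the flat sides
- vase_b: one of three look-alike white stoneware bud vases, upright on the tray: square body 60 x 60 x 78 mm high, 5 mm walls, 6 mm base; round central neck 34 mm outside, 22 inside, 34 long; 112 high in all. Empty 0.22-0.26 kg, with its ballast 0.19 kg more; which is empty has nothing to do with the letter. Origin: centre of its underside; z up through the mouth, x and y normal to the flat sides
- vase_c: one of three look-alike white stoneware bud vases, upright on the tray: square body 60 x 60 x 78 mm high, 5 mm walls, 6 mm base; round central neck 34 mm outside, 22 inside, 34 long; 112 high in all. Empty 0.22-0.26 kg, with its ballast 0.19 kg more; which is empty has nothing to do with the letter. Origin: centre of its underside; z up through the mouth, x and y normal to the flat sides
- vase_a_mouth (a point): centre of the mouth of vase_a, in the plane of its rim, 112 mm above the underside. The ballast, if any, is two loose lead bars, 44 x 14 x 14 mm, lying on the vase's floor out of sight beside the neck opening; they slide about if the vase is tipped
- vase_b_mouth (a point): centre of the mouth of vase_b, in the plane of its rim, 112 mm above the underside. The ballast, if any, is two loose lead bars, 44 x 14 x 14 mm, lying on the vase's floor out of sight beside the neck opening; they slide about if the vase is tipped
- vase_c_mouth (a point): centre of the mouth of vase_c, in the plane of its rim, 112 mm above the underside. The ballast, if any, is two loose lead bars, 44 x 14 x 14 mm, lying on the vase's floor out of sight beside the neck opening; they slide about if the vase is tipped
- tray: dark wooden tray, fixed, 142 x 342 mm, the three vases in a row along its y axis about 105 mm apart, squared up with it; its floor is 8 mm above the desk, its low lip 14 mm. Origin: centre of its underside, on the desk
- stand: drying stand, fixed: round wooden foot 120 mm across, 16 mm high; on it six radial brass ribs, tops 22 mm above the desk, and an upright brass post 10 mm in diameter with a round tip 92 mm above the desk. Origin: centre of its underside; z up along the post. The desk between stand and tray is clear
- stand_seat (a point): point on the post's axis level with the rib tops, where the centre of the inverted vase's rim comes to rest: the vase stands with its rim on the ribs, the post inside its neck and clear of its inner floor
- stand_tip (a point): the top of the post
- mug: bystander: blue mug, 82 mm across, 92 mm high; origin at the centre of its underside
- candle: bystander: lidded candle jar, 74 mm across, 85 mm high; origin at the centre of its underside

How it is judged:
By the outcome, as a careful person would: the job done as asked, in the order asked, and still so for the second after the job is handed in, with the robot touching nothing.
It also fails if it takes over 72 s, if anything falls off the work surface, if the arm or the gripper's body presses on something with over 40 N, if the wrist force passes 120 N, or if a joint passes its speed limit or range.

## Working session

There is one attempt and no reset: what is moved stays moved. The work goes in short steps, Python scripts to look and compute and a tool call to move; the robot and the scene stay as the last step left them, time stands still between calls to the robot, and variables do not carry over. Pictures are saved under pics/ and viewed, at most 10 in all, crops included, and the job is handed in when it is done.

Besides the shell and the picture viewer there is one more tool, called after "Emit:" by a JSON object that holds its "op" and its "data". servo_tool: Moves the arm, as the interface text tells. Its arguments: {"type":"object","properties":{"deltas":{"type":"array","items":{"type":"array"}},"grip":{"type":"number"}},"required":["deltas"]}

```bash
mkdir -p pics; cat > h.py <<'E'
import numpy as np, cv2
from workcell import ctrl, get_image, close_job, finder
def cloud(p, mask=None):
    d=p["depth"]; m=d>0
    if mask is not None: m&=mask
    v,u=np.nonzero(m); z=d[v,u]
    n=cv2.undistortPoints(np.stack([u,v],1).astype(np.float64)[:,None],p["K"],np.array(p["dist"],float))[:,0]
    P=np.c_[n[:,0]*z,n[:,1]*z,z]
    T=np.array(p["pose"]); return P@T[:3,:3].T+T[:3,3],u,v
E
python3 - <<'E'
from h import *
o=ctrl.get_obs(); print(o["t"],o["ee_pos"],o["orientation"],o["ft_force"],o["width"],ctrl.grip_point_offset)
a=get_image("top"); b=get_image("side")
cv2.imwrite("pics/a.png",np.vstack([cv2.resize(a["frame"],(400,300)),cv2.resize(b["frame"],(400,300))]))
for nm,p in(("top",a),("side",b)):
  for q in("vase_a","stand","tray","mug","candle"):
    for r in finder.silhouettes(q,p)[:4]:
      if r["score"]<.3: continue
      m=cv2.erode(r["mask"].astype(np.uint8),np.ones((3,3)))>0
      P,u,v=cloud(p,m)
      if len(P)<10: continue
      print(nm,q,round(r["score"],2),np.round(r["rect"],3),np.round(np.percentile(P,[2,50,98],axis=0),0).tolist())
E
```

```text
0.0 [ 145.33789151 -607.3239057   221.91785837] [-3.11848908e+00 -3.67801535e-01  2.06603135e-04] [0.60049223 0.62111024 0.70612747] 87.95152826582265 18.700000000000003
top vase_a 0.88 [0.302 0.484 0.059 0.076] [[521.0, 253.0, 33.0], [545.0, 275.0, 86.0], [580.0, 314.0, 122.0]]
top vase_a 0.78 [0.445 0.434 0.045 0.072] [[576.0, 50.0, 14.0], [599.0, 77.0, 87.0], [634.0, 105.0, 123.0]]
top vase_a 0.72 [0.367 0.462 0.056 0.082] [[545.0, 153.0, 38.0], [568.0, 177.0, 86.0], [603.0, 213.0, 122.0]]
top stand 0.61 [0.72  0.566 0.086 0.104] [[422.0, -372.0, 12.0], [473.0, -318.0, 17.0], [523.0, -269.0, 47.0]]
top tray 0.67 [0.381 0.47  0.246 0.178] [[497.0, 18.0, 4.0], [569.0, 156.0, 9.0], [663.0, 345.0, 16.0]]
top mug 0.87 [0.697 0.342 0.077 0.11 ] [[670.0, -319.0, 2.0], [719.0, -285.0, 41.0], [751.0, -234.0, 94.0]]
top mug 0.62 [0.724 0.565 0.092 0.109] [[424.0, -372.0, 12.0], [474.0, -319.0, 18.0], [525.0, -269.0, 48.0]]
top candle 0.95 [0.297 0.658 0.066 0.059] [[335.0, 243.0, 37.0], [364.0, 268.0, 85.0], [393.0, 304.0, 90.0]]
side vase_a 0.87 [0.552 0.43  0.057 0.106] [[577.0, 49.0, 19.0], [604.0, 61.0, 81.0], [638.0, 98.0, 120.0]]
side vase_a 0.77 [0.513 0.366 0.054 0.122] [[545.0, 155.0, 19.0], [572.0, 167.0, 80.0], [606.0, 204.0, 120.0]]
side vase_a 0.76 [0.489 0.316 0.055 0.098] [[522.0, 255.0, 26.0], [545.0, 271.0, 84.0], [578.0, 302.0, 118.0]]
side stand 0.69 [0.511 0.851 0.109 0.155] [[425.0, -374.0, 13.0], [473.0, -325.0, 16.0], [524.0, -271.0, 55.0]]
side tray 0.88 [0.528 0.416 0.156 0.233] [[496.0, 10.0, 6.0], [553.0, 91.0, 9.0], [667.0, 331.0, 16.0]]
side mug 0.56 [0.708 0.738 0.11  0.141] [[670.0, -321.0, 3.0], [716.0, -274.0, 51.0], [752.0, -235.0, 92.0]]
side candle 0.93 [0.375 0.348 0.047 0.085] [[334.0, 244.0, 14.0], [364.0, 255.0, 64.0], [393.0, 299.0, 87.0]]
```

View pics/a.png

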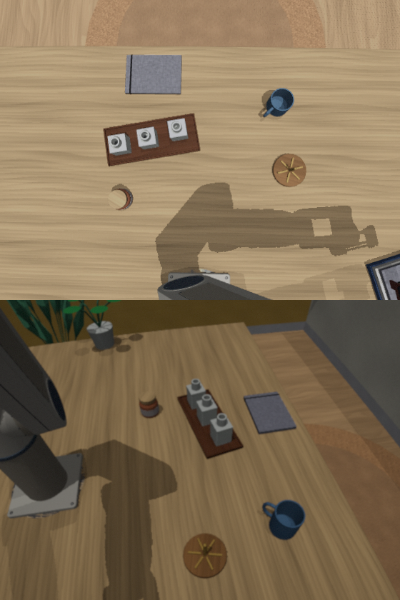

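The top view shows the three vases on the tray (top half, about (118,142), (147,137) and (178,127)), the stand at (289,170), the mug at (280,103) and the candle at (121,198). The finders agree with the picture. Next I refine the rim centres and the post axis.

```bash
python3 - <<'E'
from h import *
for nm in("top","side"):
  p=get_image(nm)
  P,u,v=cloud(p)
  for c in((550,282),(577,180),(605,77)):
    s=P[(np.hypot(P[:,0]-c[0],P[:,1]-c[1])<45)&(P[:,2]>112)&(P[:,2]<135)]
    s=s[s[:,2]>np.percentile(s[:,2],50)-4]
    (x,y),r=cv2.minEnclosingCircle(s[:,:2].astype(np.float32)); print(nm,len(s),round(x,1),round(y,1),round(r,1),np.median(s[:,2]))
  near=np.hypot(P[:,0]-473,P[:,1]+320)<80
  f=P[near&(P[:,2]>9)&(P[:,2]<30)]; print("foot",(f.min(0)+f.max(0))[:2]/2, cv2.minEnclosingCircle(f[:,:2].astype(np.float32)))
  q=P[near&(P[:,2]>40)]; print("post",len(q),q.mean(0),q[:,2].max())
  t=P[(P[:,2]>3.5)&(P[:,2]<20)&(P[:,0]>470)&(P[:,0]<690)&(P[:,1]>-10)&(P[:,1]<370)]
  print("tray",cv2.minAreaRect(t[:,:2].astype(np.float32)))
E
```

```text
top 99 552.5 287.1 17.3 119.37536597339499
top 94 576.5 186.4 17.0 119.55776726449017
top 89 608.0 80.5 17.3 120.47076877183895
foot [ 479.25651105 -321.7411311 ] ((479.2530517578125, -320.6785888671875), 63.97772216796875)
post 34 [ 474.32795366 -319.10003217   75.0713382 ] 94.93526186822805
tray ((580.01416015625, 179.89939880371094), (379.8430480957031, 218.91775512695312), 89.83877563476562)
side 76 554.1 287.3 17.9 118.40457455595646
side 83 577.6 189.1 17.5 119.6806252988772
side 93 608.9 83.0 18.1 119.62843151835841
foot [ 475.26793992 -319.98371327] ((474.1781921386719, -320.2344970703125), 60.556087493896484)
post 67 [ 473.36514344 -322.96126062   74.13062441] 93.31850382729738
tray ((580.1547241210938, 177.63558959960938), (217.06040954589844, 369.414306640625), 1.5578502416610718)
```

Emit:
{"op": "servo_tool", "data": {"deltas": [[[152,-140,0],[0,0,0]],[[152,-140,0],[0,0,0]],[[152,-140,0],[0,0,0]],[[152,-140,0],[0,0,0]],[[152,-140,0],[0,0,0]]], "grip": 0.0}}

```text
t: 1.12
ee_pos: [261.3, -434.5, 222.7]
orientation: [3.12, 0.367, 0.0]
ft_force: [0.4, -0.3, 0.9]
width: 58.0
grasp_force: 0.0
```

Emit:
{"op": "servo_tool", "data": {"deltas": [[[152,-140,0],[0,0,0]],[[152,-140,0],[0,0,0]],[[152,-140,0],[0,0,0]],[[152,-140,0],[0,0,0]],[[152,-140,0],[0,0,0]]]}}

```text
t: 1.53
ee_pos: [376.8, -263.0, 223.0]
orientation: [3.12, 0.368, 0.001]
ft_force: [0.1, 0.0, -0.1]
width: 44.1
grasp_force: 0.0
```

Emit:
{"op": "servo_tool", "data": {"deltas": [[[152,-140,0],[0,0,0]],[[152,-140,0],[0,0,0]],[[152,-140,0],[0,0,0]],[[152,-140,0],[0,0,0]],[[152,-140,0],[0,0,0]]]}}

```text
t: 1.95
ee_pos: [492.2, -91.2, 223.0]
orientation: [3.12, 0.368, 0.001]
ft_force: [0.1, -0.8, 1.0]
width: 43.9
grasp_force: 0.0
```

Emit:
{"op": "servo_tool", "data": {"deltas": [[[152,-140,0],[0,0,-0.026]],[[152,-140,0],[0,0,-0.026]],[[152,-140,0],[0,0,-0.026]],[[152,-140,0],[0,0,-0.026]],[[152,-140,0],[0,0,-0.026]]]}}

```text
t: 2.37
ee_pos: [607.5, 80.5, 222.8]
orientation: [3.115, 0.409, 0.001]
ft_force: [-0.1, -0.4, -0.5]
width: 44.0
grasp_force: 0.0
```

Emit:
{"op": "servo_tool", "data": {"deltas": [[[1,-1,135],[0,0,0]],[[1,-1,135],[0,0,0]],[[1,-1,135],[0,0,0]],[[1,-1,135],[0,0,0]],[[1,-1,135],[0,0,0]]], "grip": -0.3}}

```text
t: 2.78
ee_pos: [606.2, 79.7, 86.9]
orientation: [-3.115, -0.409, 0.005]
ft_force: [-0.0, -0.0, -0.1]
width: 56.7
grasp_force: 0.0
```

Emit:
{"op": "servo_tool", "data": {"deltas": [[[0,0,0],[0,0,0]],[[0,0,0],[0,0,0]],[[0,0,0],[0,0,0]],[[0,0,0],[0,0,0]],[[0,0,0],[0,0,0]]], "grip": 1.0}}

```text
t: 3.2
ee_pos: [607.2, 79.4, 88.0]
orientation: [-3.115, -0.408, -0.0]
ft_force: [-0.1, 0.3, 1.0]
width: 33.0
grasp_force: 29.9
```

```bash
python3 - <<'E'
from h import *
o=ctrl.get_obs(); print({k:np.round(v,3).tolist() for k,v in o.items()})
E
```

```text
{'t': 3.2, 'qpos': [0.111, 0.58, 1.736, 0.0, 0.825, 1.421], 'qvel': [0.001, 0.001, 0.001, -0.001, -0.0, 0.001], 'joint_torque': [-0.37, -56.458, -21.058, -0.055, -0.14, -0.002], 'ee_pos': [607.239, 79.428, 88.011], 'orientation': [-3.115, -0.408, -0.0], 'ft_force': [-0.092, 0.325, 1.035], 'moment': [-0.036, 0.018, -0.001], 'grasp_force': 29.946, 'width': 32.99}
```

Emit:
{"op": "servo_tool", "data": {"deltas": [[[0,0,-8],[0,0,0]],[[0,0,-16],[0,0,0]],[[0,0,-20],[0,0,0]],[[0,0,-20],[0,0,0]],[[0,0,-20],[0,0,0]]]}}

```text
t: 3.62
ee_pos: [607.4, 79.5, 108.3]
orientation: [3.115, 0.409, 0.002]
ft_force: [0.2, 0.2, -3.6]
width: 33.0
grasp_force: 29.9
```

Emit:
{"op": "servo_tool", "data": {"deltas": [[[0,0,0],[0,0,0]],[[0,0,0],[0,0,0]],[[0,0,0],[0,0,0]]]}}

```text
t: 3.87
ee_pos: [606.9, 79.5, 107.3]
orientation: [-3.115, -0.408, 0.001]
ft_force: [0.4, -0.1, -2.6]
width: 32.5
grasp_force: 29.9
```

Emit:
{"op": "servo_tool", "data": {"deltas": [[[0,0,0],[0,0,0]]]}}

```text
t: 3.95
ee_pos: [607.0, 79.4, 107.4]
orientation: [3.115, 0.408, -0.001]
ft_force: [0.1, -0.2, -2.8]
width: 32.8
grasp_force: 29.9
```

Emit:
{"op": "servo_tool", "data": {"deltas": [[[0,0,0],[0,0,0]]]}}

```text
t: 4.03
ee_pos: [607.0, 79.5, 107.4]
orientation: [-3.115, -0.408, 0.001]
ft_force: [-0.7, 0.1, -2.8]
width: 32.9
grasp_force: 29.9
```

Emit:
{"op": "servo_tool", "data": {"deltas": [[[0,0,0],[0,0,0]]]}}

```text
t: 4.12
ee_pos: [607.1, 79.5, 107.5]
orientation: [-3.115, -0.408, 0.0]
ft_force: [0.9, 0.1, -2.0]
width: 33.3
grasp_force: 29.9
```

Emit:
{"op": "servo_tool", "data": {"deltas": [[[0,0,0],[0,0,0]]]}}

```text
t: 4.2
ee_pos: [607.1, 79.5, 107.6]
orientation: [-3.115, -0.408, 0.0]
ft_force: [0.0, -0.1, -1.3]
width: 33.2
grasp_force: 29.9
```

Emit:
{"op": "servo_tool", "data": {"deltas": [[[0,0,0],[0,0,0]]]}}

```text
t: 4.28
ee_pos: [607.2, 79.5, 107.6]
orientation: [3.115, 0.409, -0.0]
ft_force: [-0.2, -0.2, -1.9]
width: 33.4
grasp_force: 29.9
```

Emit:
{"op": "servo_tool", "data": {"deltas": [[[0,0,0],[0,0,0]]]}}

```text
t: 4.37
ee_pos: [607.2, 79.5, 107.7]
orientation: [3.115, 0.409, -0.0]
ft_force: [0.4, -0.5, -2.4]
width: 33.4
grasp_force: 29.9
```

Emit:
{"op": "servo_tool", "data": {"deltas": [[[0,0,0],[0,0,0]]]}}

```text
t: 4.45
ee_pos: [607.2, 79.5, 107.7]
orientation: [-3.115, -0.409, 0.0]
ft_force: [0.0, -0.1, -2.6]
width: 32.7
grasp_force: 29.9
```

Emit:
{"op": "servo_tool", "data": {"deltas": [[[0,0,0],[0,0,0]]]}}

```text
t: 4.53
ee_pos: [607.2, 79.5, 107.7]
orientation: [-3.115, -0.409, -0.0]
ft_force: [-0.6, 0.2, -1.7]
width: 33.0
grasp_force: 29.9
```

It weighs 2.4 N (0.24 kg), so this is the empty one; a full one would read at least 4 N. I'll set it on the clear desk, turned to 30° yaw, and regrasp its body from the side.

Emit:
{"op": "servo_tool", "data": {"deltas": [[[0,0,-20],[0,0,0]],[[0,0,-40],[0,0,0]],[[-4,30,-40],[0,0,-0.05]],[[-6,60,-40],[0,0,-0.1]],[[-8,95,-40],[0,0,-0.17]]]}}

```text
t: 4.95
ee_pos: [624.1, -14.4, 148.3]
orientation: [3.067, 0.678, 0.001]
ft_force: [0.4, -0.1, -2.3]
width: 32.8
grasp_force: 29.9
```

```bash
python3 - <<'E'
from h import *
from scipy.spatial.transform import Rotation as R
o=ctrl.get_obs(); r=R.from_rotvec(o["orientation"]).as_matrix(); print(o["ee_pos"],r[:,0],np.degrees(np.arctan2(r[1,0],r[0,0])))
d=np.array([640,-75,82])-o["ee_pos"]; print("tool shift",r.T@d)
E
```

```text
[624.07972711 -14.37729047 148.32797041] [9.06723728e-01 4.21724354e-01 8.06132549e-04] 24.943509789193598
tool shift [-11.18425298  61.66820025  66.33184168]
```

Emit:
{"op": "servo_tool", "data": {"deltas": [[[-6,30,0],[0,0,-0.044]],[[-11,62,0],[0,0,-0.088]],[[-11,62,20],[0,0,-0.088]],[[-11,62,40],[0,0,-0.088]],[[-11,62,56],[0,0,-0.088]]]}}

```text
t: 5.37
ee_pos: [639.6, -76.3, 90.7]
orientation: [-3.037, -0.804, 0.0]
ft_force: [0.2, 0.2, -2.3]
width: 32.7
grasp_force: 30.0
```

Emit:
{"op": "servo_tool", "data": {"deltas": [[[0,0,4],[0,0,0]],[[0,0,7],[0,0,0]],[[0,0,9],[0,0,0]],[[0,0,10],[0,0,0]],[[0,0,10.5],[0,0,0]]]}}

```text
t: 5.78
ee_pos: [640.5, -75.2, 82.1]
orientation: [3.036, 0.806, 0.002]
ft_force: [0.1, 1.0, -2.2]
width: 32.6
grasp_force: 30.0
```

Emit:
{"op": "servo_tool", "data": {"deltas": [[[0,0,0.5],[0,0,0]],[[0,0,1],[0,0,0]],[[0,0,1],[0,0,0]]]}}

```text
t: 6.03
ee_pos: [640.1, -75.2, 80.6]
orientation: [3.036, 0.806, 0.001]
ft_force: [-0.0, 0.1, -2.3]
width: 32.9
grasp_force: 30.0
```

Emit:
{"op": "servo_tool", "data": {"deltas": [[[0,0,0.5],[0,0,0]],[[0,0,1],[0,0,0]],[[0,0,1],[0,0,0]]]}}

```text
t: 6.28
ee_pos: [640.1, -75.2, 80.0]
orientation: [3.036, 0.806, 0.001]
ft_force: [-1.9, 0.8, 4.0]
width: 32.7
grasp_force: 30.0
```

Emit:
{"op": "servo_tool", "data": {"deltas": [[[0,0,0.4],[0,0,0]],[[0,0,0.8],[0,0,0]],[[0,0,0.8],[0,0,0]]]}}

```text
t: 6.53
ee_pos: [640.2, -75.2, 79.9]
orientation: [3.036, 0.806, 0.001]
ft_force: [-4.4, 1.1, 11.3]
width: 32.7
grasp_force: 30.0
```

Emit:
{"op": "servo_tool", "data": {"deltas": [[[0,0,-0.8],[0,0,0]],[[0,0,-0.8],[0,0,0]],[[0,0,-0.8],[0,0,0]],[[0,0,-0.8],[0,0,0]],[[0,0,-0.8],[0,0,0]]], "grip": -0.5}}

```text
t: 6.95
ee_pos: [639.8, -75.3, 79.0]
orientation: [-3.036, -0.806, 0.0]
ft_force: [-1.0, -0.4, 0.8]
width: 62.4
grasp_force: 0.0
```

Emit:
{"op": "servo_tool", "data": {"deltas": [[[0,0,-10],[0,0,0]],[[0,0,-40],[0,0,0]],[[0,0,-80],[0,0,0]],[[0,0,-120],[0,0,0]],[[0,0,-140],[0,0,0]]]}}

```text
t: 7.37
ee_pos: [641.8, -75.6, 224.9]
orientation: [3.034, 0.805, 0.009]
ft_force: [-0.1, -0.5, 0.8]
width: 66.1
grasp_force: 0.0
```

```bash
python3 - <<'E'
from h import *
import json
o=ctrl.get_obs(); print(np.round(o["qpos"],4).tolist(),o["ee_pos"])
p=get_image("top"); P,u,v=cloud(p)
n=np.hypot(P[:,0]-640,P[:,1]+75)<60
for lo,hi,nm in((105,120,"rim"),(72,84,"body")):
  s=P[n&(P[:,2]>lo)&(P[:,2]<hi)]; print(nm,len(s),cv2.minAreaRect(s[:,:2].astype(np.float32)),cv2.minEnclosingCircle(s[:,:2].astype(np.float32)))
cv2.imwrite("pics/b.png",p["frame"])
E
```

```text
[-0.1357, 0.449, 1.5829, 0.0, 1.1034, 0.9164] [641.83568023 -75.59099808 224.88288951]
rim 0 ((0.0, 0.0), (0.0, 0.0), 0.0) ((0.0, 0.0), 0.0)
body 0 ((0.0, 0.0), (0.0, 0.0), 0.0) ((0.0, 0.0), 0.0)
```

View pics/b.png

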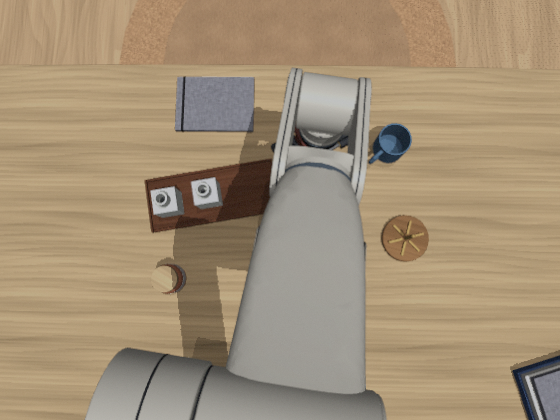

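The arm is empty and hides the vase. The two full vases still stand at (165,202) and (206,191), and the stand at (405,238), mug and candle are untouched. Before tilting the tool I check the wrist angles.

```bash
python3 - <<'E'
from h import *
from scipy.spatial.transform import Rotation as R
def wrist(yaw_rel,th,up):
    z=np.array([np.cos(yaw_rel),np.sin(yaw_rel),0]); x=np.array([0,0,up]); y=np.cross(z,x)
    M=R.from_euler('y',-th).as_matrix()@np.c_[x,y,z]
    a=R.from_matrix(M).as_euler('ZYZ'); q4,q5,q6=a; 
    if q5<0: q4+=np.pi;q5=-q5;q6+=np.pi
    w=lambda v:(v+np.pi)%(2*np.pi)-np.pi
    q4=w(q4); q4+= 2*np.pi*(q4<-1.31)
    return np.round([q4,q5,w(q6-np.pi/2)],2)
for rel in(20,37,50,64,80):
  for th in(110,140,165,190):
    print(rel,th,wrist(np.radians(rel),np.radians(th),1),wrist(np.radians(rel),np.radians(th),-1))
E
```

```text
20 110 [ 2.33  0.49 -0.82] [2.33 0.49 2.33]
20 140 [ 2.7   0.92 -1.29] [2.7  0.92 1.85]
20 165 [ 2.78  1.33 -1.48] [2.78 1.33 1.66]
20 190 [ 2.79  1.73 -1.63] [2.79 1.73 1.51]
37 110 [ 2.    0.72 -0.54] [2.   0.72 2.6 ]
37 140 [ 2.36  1.03 -1.1 ] [2.36 1.03 2.04]
37 165 [ 2.48  1.36 -1.41] [2.48 1.36 1.73]
37 190 [ 2.49  1.71 -1.68] [2.49 1.71 1.47]
50 110 [ 1.85  0.92 -0.44] [1.85 0.92 2.7 ]
50 140 [ 2.14  1.14 -1.  ] [2.14 1.14 2.14]
50 165 [ 2.25  1.4  -1.37] [2.25 1.4  1.77]
50 190 [ 2.26  1.68 -1.71] [2.26 1.68 1.44]
64 110 [ 1.74  1.15 -0.38] [1.74 1.15 2.76]
64 140 [ 1.93  1.29 -0.92] [1.93 1.29 2.22]
64 165 [ 2.01  1.46 -1.33] [2.01 1.46 1.81]
64 190 [ 2.02  1.65 -1.73] [2.02 1.65 1.41]
80 110 [ 1.63  1.41 -0.35] [1.63 1.41 2.79]
80 140 [ 1.71  1.46 -0.88] [1.71 1.46 2.26]
80 165 [ 1.74  1.53 -1.31] [1.74 1.53 1.83]
80 190 [ 1.74  1.6  -1.74] [1.74 1.6  1.4 ]
```

Emit:
{"op": "servo_tool", "data": {"deltas": [[[-22,0,0],[0,0.12,0]],[[-44,0,0],[0,0.24,0]],[[-66,0,0],[0,0.36,0]],[[-88,0,0],[0,0.48,0]],[[-110,0,0],[0,0.6,0]]], "grip": -1.0}}

```text
t: 7.83
ee_pos: [553.0, -123.1, 219.2]
orientation: [-2.815, -0.753, -0.732]
ft_force: [0.8, -0.6, -0.1]
width: 87.7
grasp_force: 0.0
```

Emit:
{"op": "servo_tool", "data": {"deltas": [[[0,0,0],[0,0.12,0]],[[0,0,0],[0,0.24,0]],[[0,0,0],[0,0.36,0]],[[0,0,0],[0,0.48,0]],[[0,0,0],[0,0.6,0]]]}}

```text
t: 8.25
ee_pos: [554.7, -122.9, 219.9]
orientation: [-2.474, -0.663, -1.328]
ft_force: [-0.5, 1.7, -1.3]
width: 87.6
grasp_force: 0.0
```

```bash
cat >> h.py <<'E'
from scipy.spatial.transform import Rotation as Rn
def st():
    o=ctrl.get_obs(); r=Rn.from_rotvec(o["orientation"]).as_matrix()
    print(round(o["t"],2),np.round(o["qpos"],3).tolist(),np.round(o["ee_pos"],1).tolist(),"F",np.round(o["ft_force"],1).tolist()); print(np.round(r,3).tolist()); return o,r
E
python3 -c "
from h import *
st()"
```

```text
8.25 [-0.682, 0.382, 2.162, 1.481, 0.905, -0.824] [554.7, -122.9, 219.9] F [-0.5, 1.7, -1.3]
[[0.479, 0.504, 0.718], [0.271, -0.863, 0.425], [0.835, -0.009, -0.551]]
```

Emit:
{"op": "servo_tool", "data": {"deltas": [[[0,0,0],[0,0.12,0]],[[0,0,0],[0,0.24,0]],[[0,0,0],[0,0.36,0]],[[0,0,0],[0,0.48,0]],[[0,0,0],[0,0.58,0]]]}}

```text
t: 8.67
ee_pos: [553.7, -123.2, 218.2]
orientation: [-1.927, -0.506, -1.913]
ft_force: [-0.5, -0.5, -0.4]
width: 87.7
grasp_force: 0.0
```

Emit:
{"op": "servo_tool", "data": {"deltas": [[[0,0,0],[0,0,0]],[[0,0,0],[0,0,0]]]}}

```text
t: 8.83
ee_pos: [553.9, -121.9, 216.0]
orientation: [-1.934, -0.506, -1.9]
ft_force: [-0.6, 0.3, 0.2]
width: 87.7
grasp_force: 0.0
```

```bash
python3 - <<'E'
from h import *
o,r=st()
for nm in("top","side"):
  p=get_image(nm); P,u,v=cloud(p)
  n=np.hypot(P[:,0]-640,P[:,1]+75)<45
  for lo,hi,t in((104,120,"rim"),(72,84,"body")):
    s=P[n&(P[:,2]>lo)&(P[:,2]<hi)]
    if len(s)>9: print(nm,t,len(s),cv2.minAreaRect(s[:,:2].astype(np.float32)),cv2.minEnclosingCircle(s[:,:2].astype(np.float32)))
cv2.imwrite("pics/c.png",p["frame"])
E
```

```text
8.83 [-0.801, 0.784, 2.195, 1.805, 1.52, -1.394] [553.9, -121.9, 216.0] F [-0.6, 0.3, 0.2]
[[0.02, 0.506, 0.862], [-0.009, -0.863, 0.506], [1.0, -0.019, -0.013]]
top rim 101 ((639.2644653320312, -74.93797302246094), (32.073646545410156, 31.65791893005371), 1.9409373998641968) ((639.7980346679688, -74.48480224609375), 16.92910385131836)
top body 419 ((640.0172729492188, -74.54840087890625), (60.585411071777344, 60.357234954833984), 26.1978702545166) ((639.4971923828125, -74.18312072753906), 41.8918571472168)
side rim 135 ((640.5912475585938, -72.14091491699219), (32.051700592041016, 33.92525863647461), 0.7925711274147034) ((640.5578002929688, -72.25618743896484), 17.59040641784668)
side body 351 ((640.87109375, -71.66936492919922), (62.521812438964844, 61.66351318359375), 25.219831466674805) ((643.191162109375, -77.4767837524414), 37.185020446777344)
```

View pics/c.png

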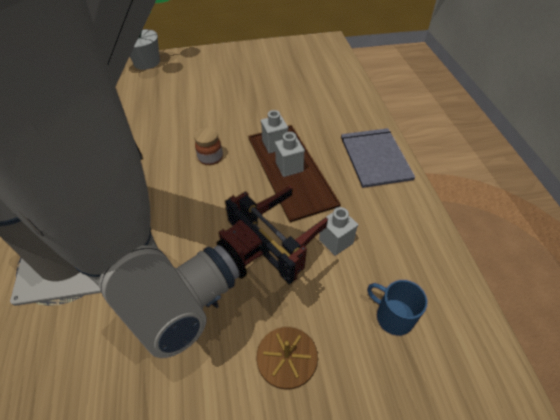

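The side view shows the empty vase upright on the desk at about (338,230), with the horizontal gripper behind it at (265,235) and the wrist at (160,310). Vase yaw is about 26°. I lower to grasp height.

Emit:
{"op": "servo_tool", "data": {"deltas": [[[-30,-2,9],[-0.07,0.013,-0.019]],[[-60,-2,9],[-0.07,0.013,-0.019]],[[-85,-2,9],[-0.07,0.013,-0.019]],[[-105,-2,9],[-0.07,0.013,-0.019]],[[-120,-2,9],[-0.07,0.013,-0.019]]]}}

```text
t: 9.35
ee_pos: [559.8, -114.7, 98.7]
orientation: [-1.963, -0.471, -1.972]
ft_force: [0.0, 0.7, -0.1]
width: 87.7
grasp_force: 0.0
```

Emit:
{"op": "servo_tool", "data": {"deltas": [[[-10,0,0],[0,0,0]],[[-18,0,0],[0,0,0]],[[-24,0,0],[0,0,0]],[[-28,0,0],[0,0,0]],[[-28,0,0],[0,0,0]]]}}

```text
t: 9.77
ee_pos: [559.2, -114.9, 70.2]
orientation: [-1.963, -0.466, -1.972]
ft_force: [-0.8, -0.3, -0.4]
width: 87.9
grasp_force: 0.0
```

```bash
python3 -c "
from h import *
o,r=st(); print(o['joint_torque'])
d=np.array([.899,.438,0]); t=np.array([640.2,-74.2,67])+18.7*d; print(r.T@(t-o['ee_pos']))
p=get_image('wrist'); cv2.imwrite('pics/d.png',p['frame'])"
```

```text
9.77 [-0.762, 1.153, 2.112, 1.916, 1.616, -1.692] [559.2, -114.9, 70.2] F [-0.8, -0.3, -0.4]
[[-0.005, 0.444, 0.896], [0.004, -0.896, 0.444], [1.0, 0.006, 0.003]]
[ 7.43192970e-02 -5.17572999e+01  8.09380442e+00 -4.58412934e-01
  3.87336284e+00 -4.33539867e-02]
[ -3.55440762  -0.38205132 109.34115771]
```

View pics/d.png

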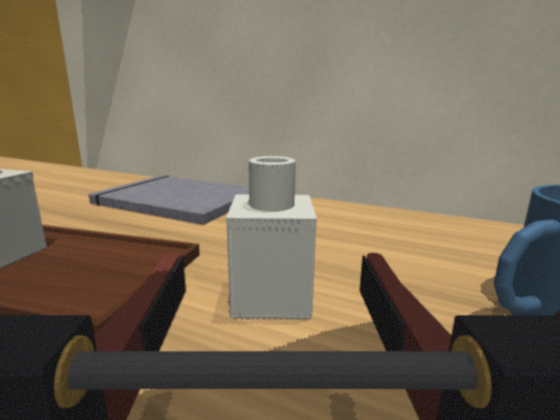

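The wrist view shows the vase square-on at column 272, midway between the fingers at about (180,270) and (365,270). Now the advance and the close.

Emit:
{"op": "servo_tool", "data": {"deltas": [[[-1,0,30],[0,0,0]],[[-2,0,60],[0,0,0]],[[-3,0,85],[0,0,0]],[[-3,0,102],[0,0,0]],[[-3,0,109],[0,0,0]]]}}

```text
t: 10.23
ee_pos: [658.2, -64.8, 68.4]
orientation: [-1.96, -0.468, -1.972]
ft_force: [0.7, 0.3, -0.3]
width: 87.8
grasp_force: 0.0
```

Emit:
{"op": "servo_tool", "data": {"deltas": [[[0,0,0],[0,0,0]],[[0,0,0],[0,0,0]],[[0,0,0],[0,0,0]],[[0,0,0],[0,0,0]],[[0,0,0],[0,0,0]]], "grip": 1.0}}

```text
t: 10.65
ee_pos: [656.0, -67.2, 67.1]
orientation: [-1.964, -0.463, -1.971]
ft_force: [-2.3, -0.5, 0.7]
width: 59.7
grasp_force: 30.0
```

```bash
python3 -c "
from h import *
o,r=st(); print(o['width'],o['grasp_force'])"
```

```text
10.65 [-0.523, 1.134, 2.014, 2.16, 1.577, -1.579] [656.0, -67.2, 67.1] F [-2.3, -0.5, 0.7]
[[-0.004, 0.443, 0.897], [0.002, -0.897, 0.443], [1.0, 0.004, 0.003]]
59.699821025094224 29.9901482462883
```

Emit:
{"op": "servo_tool", "data": {"deltas": [[[15,0,0],[0,0,0]],[[45,0,0],[0,0,0]],[[80,0,0],[0,0,0]],[[120,0,0],[0,0,0]],[[155,0,0],[0,0,0]]]}}

```text
t: 11.07
ee_pos: [655.0, -66.4, 222.8]
orientation: [-1.965, -0.462, -1.969]
ft_force: [0.3, -0.7, -3.2]
width: 60.0
grasp_force: 30.0
```

Emit:
{"op": "servo_tool", "data": {"deltas": [[[0,0,0],[0,0,0.12]],[[0,0,0],[0,0,0.24]],[[0,0,0],[0,0,0.36]],[[0,0,0],[0,0,0.48]],[[0,0,0],[0,0,0.6]]]}}

```text
t: 11.48
ee_pos: [655.3, -66.5, 221.6]
orientation: [-1.819, 0.13, -1.575]
ft_force: [-0.0, -0.3, -2.0]
width: 60.1
grasp_force: 30.0
```

Emit:
{"op": "servo_tool", "data": {"deltas": [[[0,0,0],[0,0,0.12]],[[0,0,0],[0,0,0.24]],[[0,0,0],[0,0,0.36]],[[0,0,0],[0,0,0.48]],[[0,0,0],[0,0,0.6]]]}}

```text
t: 11.9
ee_pos: [655.3, -66.4, 221.4]
orientation: [-1.577, 0.614, -1.142]
ft_force: [-0.5, -0.1, -2.0]
width: 59.8
grasp_force: 30.0
```

```bash
python3 -c "
from h import *
o,r=st(); print(o['width'],o['grasp_force'])"
```

```text
11.9 [-0.522, 0.784, 2.135, 2.149, 1.449, -0.183] [655.3, -66.4, 221.4] F [-0.5, -0.1, -2.0]
[[0.413, 0.161, 0.896], [-0.836, -0.322, 0.443], [0.36, -0.933, 0.001]]
59.77699921583798 29.978413581848145
```

Emit:
{"op": "servo_tool", "data": {"deltas": [[[0,0,0],[0,0,0.12]],[[0,0,0],[0,0,0.24]],[[0,0,0],[0,0,0.36]],[[0,0,0],[0,0,0.48]],[[0,0,0],[0,0,0.6]]]}}

```text
t: 12.32
ee_pos: [655.3, -66.5, 221.4]
orientation: [-1.262, 1.003, -0.687]
ft_force: [0.0, 0.3, -2.2]
width: 59.8
grasp_force: 30.0
```

Emit:
{"op": "servo_tool", "data": {"deltas": [[[0,0,0],[0,0,0.12]],[[0,0,0],[0,0,0.24]],[[0,0,0],[0,0,0.36]],[[0,0,0],[0,0,0.48]],[[0,0,0],[0,0,0.6]]]}}

```text
t: 12.73
ee_pos: [655.3, -66.5, 221.3]
orientation: [-0.888, 1.3, -0.22]
ft_force: [-0.4, -0.0, -2.3]
width: 60.2
grasp_force: 30.0
```

Emit:
{"op": "servo_tool", "data": {"deltas": [[[0,0,0],[0,0,0.12]],[[0,0,0],[0,0,0.24]],[[0,0,0],[0,0,0.36]],[[0,0,0],[0,0,0.48]],[[0,0,0],[0,0,0.6]]]}}

```text
t: 13.15
ee_pos: [655.3, -66.5, 221.4]
orientation: [-0.464, 1.505, 0.251]
ft_force: [-0.3, -0.2, -2.5]
width: 59.8
grasp_force: 30.0
```

Emit:
{"op": "servo_tool", "data": {"deltas": [[[0,0,0],[0,0,0.12]],[[0,0,0],[0,0,0.137]],[[0,0,0],[0,0,0.137]]]}}

```text
t: 13.4
ee_pos: [655.4, -66.3, 221.6]
orientation: [-0.368, 1.536, 0.352]
ft_force: [0.5, 0.4, -2.1]
width: 60.0
grasp_force: 30.0
```

```bash
python3 -c "
from h import *
o,r=st(); print(o['width'],o['grasp_force'])"
```

```text
13.4 [-0.522, 0.784, 2.135, 2.149, 1.45, 1.746] [655.4, -66.3, 221.6] F [0.5, 0.4, -2.1]
[[0.006, -0.443, 0.896], [-0.009, 0.896, 0.444], [-1.0, -0.011, 0.002]]
60.03920245962922 29.988123178482056
```

Emit:
{"op": "servo_tool", "data": {"deltas": [[[0,-15,-26],[0,0,0]],[[0,-30,-52],[0,0,0]],[[0,-45,-78],[0,0,0]],[[0,-60,-104],[0,0,0]],[[0,-75,-130],[0,0,0]]]}}

```text
t: 13.82
ee_pos: [571.6, -191.9, 222.2]
orientation: [-0.37, 1.535, 0.352]
ft_force: [1.1, -0.8, -2.7]
width: 60.1
grasp_force: 30.0
```

Emit:
{"op": "servo_tool", "data": {"deltas": [[[0,-20,-34],[0,0,0]],[[0,-40,-68],[0,0,0]],[[0,-58,-100],[0,0,0]],[[0,-70,-121],[0,0,0]],[[0,-73,-127],[0,0,0]]]}}

```text
t: 14.23
ee_pos: [489.7, -317.0, 222.8]
orientation: [-0.368, 1.535, 0.346]
ft_force: [0.5, -0.7, -1.8]
width: 59.9
grasp_force: 30.0
```

Emit:
{"op": "servo_tool", "data": {"deltas": [[[10,0,0],[0,0,0]],[[20,0,0],[0,0,0]],[[25,0,0],[0,0,0]],[[25,0,0],[0,0,0]],[[25,0,0],[0,0,0]]]}}

```text
t: 14.65
ee_pos: [492.0, -311.2, 197.0]
orientation: [-0.367, 1.535, 0.357]
ft_force: [0.0, -0.3, -2.5]
width: 60.2
grasp_force: 30.0
```

```bash
python3 - <<'E'
from h import *
o,r=st(); d=r[:,2]; print("axis est",o["ee_pos"]-18.7*d)
ims=[]
for nm in("top","side"):
  p=get_image(nm); P,u,v=cloud(p); ims.append(p["frame"])
  n=np.hypot(P[:,0]-474,P[:,1]+321)<45
  zt=o["ee_pos"][2]+67
  for lo,hi,t in((zt-6,zt+6,"base"),(zt-113,zt-82,"neck"),(60,98,"post")):
    s=P[n&(P[:,2]>lo)&(P[:,2]<hi)]
    if len(s)>9: print(nm,t,len(s),cv2.minAreaRect(s[:,:2].astype(np.float32)),s.mean(0))
cv2.imwrite("pics/e.png",np.hstack([ims[0][130:330,300:500],ims[1][230:430,150:400][:200]]))
E
```

```text
14.65 [-1.149, 0.856, 1.979, 1.534, 1.586, 1.871] [492.0, -311.2, 197.0] F [0.0, -0.3, -2.5]
[[0.006, -0.446, 0.895], [-0.005, 0.895, 0.446], [-1.0, -0.007, 0.003]]
axis est [ 475.29035671 -319.52847709  196.95648048]
top base 857 ((478.2380676269531, -317.8292236328125), (59.83061981201172, 62.20185089111328), 26.63526725769043) [ 477.21047919 -317.1750682   264.49653382]
side base 1711 ((477.63470458984375, -317.13323974609375), (60.770606994628906, 61.001426696777344), 26.734800338745117) [ 477.34562879 -319.27872546  263.7254312 ]Traceback (most recent call last):
  File "<stdin>", line 11, in <module>
    return _nx.concatenate(arrs, 1, dtype=dtype, casting=casting)
           ~~~~~~~~~~~~~~~^^^^^^^^^^^^^^^^^^^^^^^^^^^^^^^^^^^^^^^
ValueError: all the input array dimensions except for the concatenation axis must match exactly, but along dimension 0, the array at index 0 has size 200 and the array at index 1 has size 190
```

```bash
python3 - <<'E'
from h import *
p=get_image("wrist"); P,u,v=cloud(p)
n=(np.hypot(P[:,0]-475,P[:,1]+320)<45)
for lo,hi,t in((60,90,"post"),(30,60,"postlow"),(155,180,"neck"),(85,96,"tip")):
    s=P[n&(P[:,2]>lo)&(P[:,2]<hi)]
    if len(s): print(t,len(s),s.mean(0),s.min(0),s.max(0))
cv2.imwrite("pics/f.png",p["frame"])
E
```

```text
post 734 [ 471.69359616 -322.10003783   86.01827716] [ 468.17451231 -326.02729148   81.74223053] [ 477.68269256 -316.35743927   89.99443312]
neck 4802 [ 468.29591046 -322.5539127   166.44739982] [ 460.74799899 -334.5272924   155.0025067 ] [ 491.63478866 -303.93499354  179.99158971]
tip 583 [ 472.0503192  -321.94370798   88.13730727] [ 468.17451231 -326.02729148   85.00399657] [ 477.17868106 -316.54221197   91.74773478]
```

View pics/f.png

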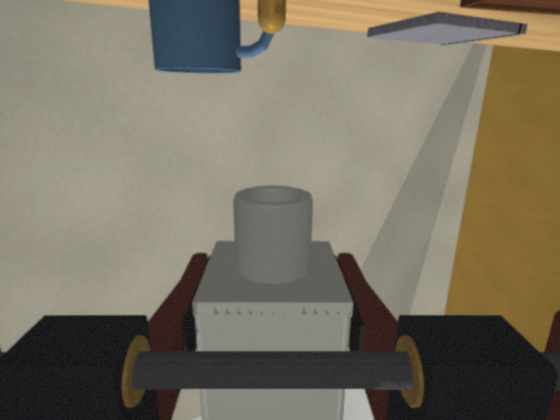

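The view is upside down: the neck is at column 273 and the post tip at about (271,20), so they line up laterally. Now the depth offset.

```bash
python3 - <<'E'
from h import *
o,r=st(); p=get_image("wrist"); P,u,v=cloud(p)
for lo,hi,t,R in((81,87,"post",5),(160,176,"neck",17)):
    s=P[(np.hypot(P[:,0]-475,P[:,1]+320)<40)&(P[:,2]>lo)&(P[:,2]<hi)]
    a=s[:,:2]@r[:2,2]; l=s[:,:2]@r[:2,1]
    m=a<a.min()+25; mid=(np.percentile(l[m],1)+np.percentile(l[m],99))/2
    f=np.median(a[m&(abs(l-mid)<R*.35)]) ; print(t,len(s),"lat",mid,np.ptp(l[m]),"front",f,"centre",f+R*.98)
E
```

```text
14.8 [-1.149, 0.854, 1.978, 1.533, 1.586, 1.871] [491.9, -312.0, 197.9] F [-0.5, 0.1, -1.7]
[[0.007, -0.445, 0.895], [-0.007, 0.895, 0.445], [-1.0, -0.009, 0.003]]
post 443 lat -498.3565072179989 9.509056559455473 front 277.81893249710333 centre 282.7189324971033
neck 2847 lat -497.5871746149944 33.241204295721786 front 271.12528218466616 centre 287.7852821846662
```

Emit:
{"op": "servo_tool", "data": {"deltas": [[[0,-0.8,-5],[0,0,0.008]],[[10,-0.8,-5],[0,0,0.008]],[[22,-0.8,-5],[0,0,0.008]],[[34,-0.8,-5],[0,0,0.008]],[[40,-0.8,-5],[0,0,0.008]]]}}

```text
t: 15.27
ee_pos: [487.5, -315.9, 155.6]
orientation: [-0.36, 1.538, 0.362]
ft_force: [0.5, 0.4, -2.5]
width: 60.1
grasp_force: 30.0
```

Emit:
{"op": "servo_tool", "data": {"deltas": [[[8,0,0],[0,0,0]],[[18,0,0],[0,0,0]],[[28,0,0],[0,0,0]],[[36,0,0],[0,0,0]],[[40,0,0],[0,0,0]]]}}

```text
t: 15.68
ee_pos: [487.8, -315.8, 116.4]
orientation: [-0.36, 1.538, 0.361]
ft_force: [0.3, -0.0, -2.5]
width: 60.0
grasp_force: 30.0
```

```bash
python3 - <<'E'
from h import *
o,r=st()
E
```

```text
15.68 [-1.16, 1.022, 1.922, 1.523, 1.583, 1.768] [487.8, -315.8, 116.4] F [0.3, -0.0, -2.5]
[[0.003, -0.444, 0.896], [0.001, 0.896, 0.444], [-1.0, 0.0, 0.003]]
```

Emit:
{"op": "servo_tool", "data": {"deltas": [[[8,0,0],[0,0,0]],[[18,0,0],[0,0,0]],[[28,0,0],[0,0,0]],[[36,0,0],[0,0,0]],[[40,0,0],[0,0,0]]]}}

```text
t: 16.1
ee_pos: [487.9, -315.9, 76.5]
orientation: [-0.361, 1.538, 0.361]
ft_force: [0.3, 0.6, -2.3]
width: 59.8
grasp_force: 30.0
```

Emit:
{"op": "servo_tool", "data": {"deltas": [[[2,0,0],[0,0,0]],[[4,0,0],[0,0,0]],[[5.5,0,0],[0,0,0]],[[6.5,0,0],[0,0,0]],[[6.5,0,0],[0,0,0]]]}}

```text
t: 16.52
ee_pos: [488.0, -316.1, 71.4]
orientation: [-0.361, 1.537, 0.36]
ft_force: [0.2, 0.6, -3.0]
width: 60.1
grasp_force: 30.0
```

Emit:
{"op": "servo_tool", "data": {"deltas": [[[0.5,0,0],[0,0,0]],[[1,0,0],[0,0,0]],[[1,0,0],[0,0,0]]]}}

```text
t: 16.77
ee_pos: [488.0, -316.1, 70.4]
orientation: [-0.361, 1.537, 0.36]
ft_force: [0.0, 0.5, -2.3]
width: 60.0
grasp_force: 30.0
```

```bash
python3 - <<'E'
from h import *
o,r=st(); print(o["joint_torque"])
E
```

```text
16.77 [-1.16, 1.115, 1.88, 1.522, 1.581, 1.716] [488.0, -316.1, 70.4] F [0.0, 0.5, -2.3]
[[0.003, -0.444, 0.896], [0.0, 0.896, 0.444], [-1.0, -0.001, 0.003]]
[-1.96806606e-03 -5.97051573e+01  6.04511462e-01  6.76075984e-01
  4.55461264e+00 -2.15586287e-02]
```

Still hanging free, about 3 mm to go. I creep down to contact.

Emit:
{"op": "servo_tool", "data": {"deltas": [[[0.5,0,0],[0,0,0]],[[1,0,0],[0,0,0]],[[1.5,0,0],[0,0,0]],[[1.5,0,0],[0,0,0]]]}}

```text
t: 17.1
ee_pos: [488.0, -316.0, 68.7]
orientation: [-0.361, 1.537, 0.36]
ft_force: [-0.0, 0.0, -3.0]
width: 59.8
grasp_force: 30.0
```

Emit:
{"op": "servo_tool", "data": {"deltas": [[[0.4,0,0],[0,0,0]],[[0.8,0,0],[0,0,0]],[[0.8,0,0],[0,0,0]]]}}

```text
t: 17.35
ee_pos: [488.0, -316.0, 67.9]
orientation: [-0.361, 1.537, 0.36]
ft_force: [0.6, 0.6, -1.6]
width: 59.9
grasp_force: 30.0
```

Emit:
{"op": "servo_tool", "data": {"deltas": [[[0.3,0,0],[0,0,0]],[[0.6,0,0],[0,0,0]],[[0.6,0,0],[0,0,0]]]}}

```text
t: 17.6
ee_pos: [488.0, -316.0, 67.4]
orientation: [-0.361, 1.537, 0.36]
ft_force: [-0.2, -0.2, -2.4]
width: 59.8
grasp_force: 30.0
```

Emit:
{"op": "servo_tool", "data": {"deltas": [[[0.3,0,0],[0,0,0]],[[0.6,0,0],[0,0,0]],[[0.6,0,0],[0,0,0]]]}}

```text
t: 17.85
ee_pos: [488.0, -316.1, 67.2]
orientation: [-0.361, 1.536, 0.36]
ft_force: [-1.2, 0.9, 0.0]
width: 60.0
grasp_force: 30.0
```

Emit:
{"op": "servo_tool", "data": {"deltas": [[[0.3,0,0],[0,0,0]],[[0.6,0,0],[0,0,0]],[[0.6,0,0],[0,0,0]]]}}

```text
t: 18.1
ee_pos: [487.9, -316.1, 67.2]
orientation: [-0.361, 1.535, 0.361]
ft_force: [-1.6, -0.7, 5.0]
width: 60.0
grasp_force: 30.0
```

Contact at TCP z 67.2, the expected seated height. I open the gripper and back straight out.

Emit:
{"op": "servo_tool", "data": {"deltas": [[[-0.4,0,0],[0,0,0]],[[-0.4,0,0],[0,0,0]],[[-0.4,0,0],[0,0,0]],[[-0.4,0,0],[0,0,0]],[[-0.4,0,0],[0,0,0]]], "grip": -1.0}}

```text
t: 18.52
ee_pos: [488.0, -316.0, 66.5]
orientation: [-0.361, 1.537, 0.361]
ft_force: [-1.1, -0.1, -0.0]
width: 87.2
grasp_force: 0.0
```

Emit:
{"op": "servo_tool", "data": {"deltas": [[[0,0,-5],[0,0,0]],[[0,0,-20],[0,0,0]],[[0,0,-45],[0,0,0]],[[0,0,-75],[0,0,0]],[[0,0,-100],[0,0,0]]]}}

```text
t: 18.93
ee_pos: [397.0, -360.9, 66.2]
orientation: [-0.362, 1.537, 0.361]
ft_force: [0.5, -0.2, -0.2]
width: 87.6
grasp_force: 0.0
```

Emit:
{"op": "servo_tool", "data": {"deltas": [[[-20,0,0],[0,0,0]],[[-40,0,0],[0,0,0]],[[-60,0,0],[0,0,0]],[[-60,0,0],[0,0,0]],[[-60,0,0],[0,0,0]]]}}

```text
t: 19.35
ee_pos: [398.0, -360.9, 126.8]
orientation: [-0.362, 1.538, 0.359]
ft_force: [0.9, -0.8, 0.1]
width: 88.0
grasp_force: 0.0
```

```bash
python3 - <<'E'
from h import *
o,r=st(); ims=[]
for nm in("top","side"):
  p=get_image(nm); P,u,v=cloud(p); ims.append(cv2.resize(p["frame"],(400,300)))
  s=P[(np.hypot(P[:,0]-474,P[:,1]+321)<60)&(P[:,2]>120)]
  if len(s): print(nm,np.percentile(s[:,2],[5,50,95]),cv2.minAreaRect(s[:,:2].astype(np.float32)))
w=get_image("wrist")["frame"]; ims.append(cv2.resize(w,(400,300)))
cv2.imwrite("pics/g.png",np.vstack([np.hstack(ims[:2]),np.hstack([ims[2],ims[2]*0])]))
E
```

```text
19.35 [-1.357, 1.002, 1.903, 1.332, 1.63, 1.797] [398.0, -360.9, 126.8] F [0.9, -0.8, 0.1]
[[0.003, -0.444, 0.896], [-0.002, 0.896, 0.444], [-1.0, -0.003, 0.002]]
top [129.66972574 134.63456138 138.04700667] ((474.8538513183594, -322.32061767578125), (60.59419250488281, 62.05043411254883), 26.151826858520508)
side [127.38822425 133.66296165 135.51592298] ((474.16802978515625, -321.2754211425781), (60.894283294677734, 61.01185607910156), 26.26447868347168)
```

View pics/g.png

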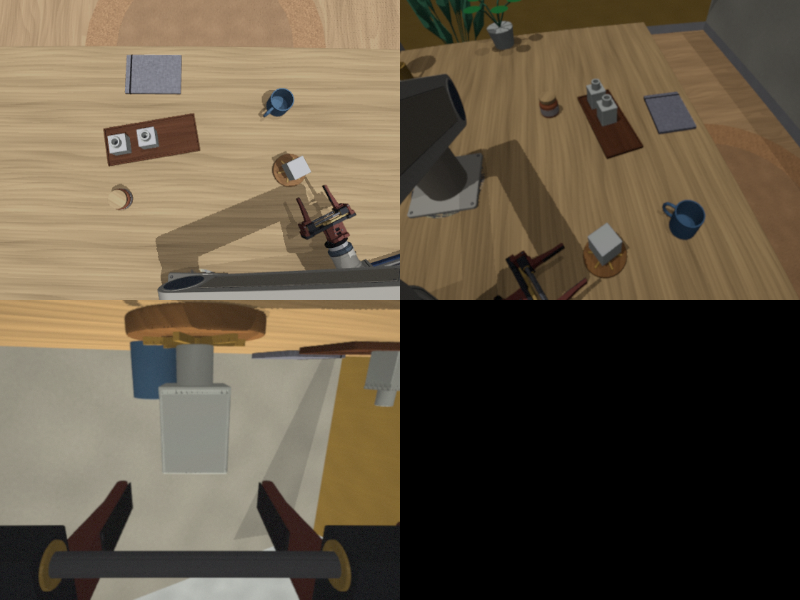

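The vase sits inverted on the stand at (297,168) in the top view, with its base at z 134 as expected. The wrist view at (195,420) shows it square on the ribs, and the other two vases, mug and candle are unmoved.

```bash
python3 -c "
from h import *
print(close_job())"
```

```text
the job is handed in; nothing more can be done
None
```

The empty vase stands upside down over the drying-stand post with its rim on the ribs, and the job was handed in at about 19.5 s. The first vase I lifted weighed 2.4 N, too light to hold ballast, so I never lifted the other two. They are still upright on the tray, and the mug and candle weren't touched.

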